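Seat the culture dish in the warming plate and clip it in

TASK

On the warming plate, push the orange-lidded dish across the top with your fingertips until it drops flat into the round well, then push the red clip round by its upright pin until it lies over the dish, at its stop. Only slide the dish, never lift it or tip it up, and leave the blue-lidded dish and the other things on the bench where they are.

Things in the scene. Friction and masses are not known exactly. Their poses are not given: they have to be found in the camera images.
- plate: Fixed aluminium warming plate with a white skirt, 190 (own x) x 270 (own y) x 30 mm high, standing on the bench at a position and turn that vary. Origin: middle of its underside; z up. The flat top face is 30 mm above the bench. In the middle of the top is the round well; the clip stands at its +x side.
- well (a point): Centre of the mouth of the round well, level with the plate's top face; axes as the plate's. The well is 54 mm in diameter with a flat, dark floor 8 mm below the top face and a 1 mm chamfer round its rim.
- dish: Loose closed culture dish with an orange lid: a plain disc 50 mm in diameter, 10 mm thick, about 30 to 65 g. Origin: centre of its underside; z up. It starts flat on the plate's top, 70 to 85 mm from the well's centre, towards the plate's +y or -y side. Seated in the well it stands 2 mm proud of the top face.
- blue_dish: Loose dish of the same size with a blue lid, on the plate's top at the other side of the well from the orange one. Origin: centre of its underside. To be left where it is.
- clip (a joint): Angle of the red swing clip about its upright pivot, rad, growing anticlockwise seen from above. At 0 the arm points 60 degrees round from the plate's +x towards its +y, clear of the well; at 2.09 (its stop) along the plate's -x, over the well's middle. It starts at 0 to 0.5, turns with light friction (about 0.5 N at the pin) and stays where it is left.
- clip_pivot (a point): On the clip's pivot axis, 48 mm from the well's centre along the plate's +x, 8 mm above the plate's top face. The hub is 16 mm in diameter, its top 11 mm above the top face. The arm is 40 mm long from here, 10 mm wide, and lies 4 to 8 mm above the top face: it passes 2 mm over a seated dish, but an unseated one blocks it.
- clip_pin (a point): Centre of the top end of the upright red pin on the clip's arm, 30 mm from the pivot axis. The pin is 8 mm in diameter and stands 26 mm above the arm, its top 34 mm above the plate's top face.
- jar: Loose. Amber screw-cap jar, 52 mm wide, 62 mm tall, on the bench at the plate's +y side. Origin: centre of its underside. To be left alone.
- beaker: Loose. Clear plastic beaker, 64 mm wide, 65 mm tall, on the bench at the plate's -y side. Origin: centre of its underside. To be left alone.
- tip_box: Loose. Closed pipette-tip box, grey with blue lid, 80 x 115 x 52 mm, on the bench beyond the plate's +x side. Origin: centre of its underside. To be left alone.
- timer: Loose. White bench timer, 60 x 75 x 22 mm, on the bench beyond the plate's +x side. Origin: centre of its underside. To be left alone.
- pipettor: Loose. White hand pipettor, lying along the plate's y, about 200 mm long, 24 mm high, on the bench at the plate's -x side. Origin: centre of its underside. To be left alone.
There are look-alikes about, which are no part of the job. There is more than one size of the dish; the job needs the smallest.

How it is judged (in metres and radians):
On the way, in this order (a step that is already met when the one before it is completed fails the run):
1. the orange dish lies flat in the well (horizontal distance between dish and well below 0.004 m and z of dish in the frame of plate between 0.0205 and 0.0235 m and angle between dish's own z axis and vertical below 0.05 rad), for 0.2 s.
2. the clip is swung over the seated dish (all of step 1 and value of joint clip above 1.9 rad), for 0.2 s.
At the end, for the whole second after the job is handed in: The orange dish lies flat on the well's floor (centre within 4 mm of the well's, tilt under 0.05 rad, not standing up), at rest, the clip is at its stop over it (joint above 1.9 rad), and the blue dish is within 10 mm of where it was (all of step 2 and linear speed of dish below 0.01 m/s and distance of blue_dish from where it was at the start of the episode below 0.01 m); the robot touches nothing.
It fails at once if the orange dish is lifted off the plate (more than 7 mm) or tipped up (z of dish in the frame of plate above 0.037 m or angle between dish's own z axis and vertical above 0.6 rad).
It fails at once if the orange dish leaves the plate (horizontal distance between dish and well above 0.13 m).
It fails at once if the blue dish is moved by more than 10 mm (distance of blue_dish from where it was at the start of the episode above 0.01 m).
It fails at once if another thing on the bench is moved by more than 20 mm (distance of any of jar, beaker, tip_box, timer, pipettor from where it was at the start of the episode above 0.02 m).
It also fails if it takes over 48 s, if anything falls off the work surface, if the arm or the gripper's body presses on something with over 40 N, if the wrist force passes 120 N, or if a joint passes its speed limit or range.

ROBOT

A 6-joint arm with a two-finger parallel gripper is mounted at the origin on the work surface. World frame = base frame: x ahead of the robot, y to its left, z up, the work surface at z = 0. Lengths are in mm, angles in rad, forces in N, time in s.
With the tool pointing down it reaches from about 400 to 925 mm from the base axis. Payload 12.5 kg.
Tool frame: the origin (TCP) lies between the finger pads; the fingertips stand 14 mm ahead of it and the grasp point (between the pads) lies 5 mm behind it; x points along the fingers, y is the direction in which the jaws open and shut, and the axes are right-handed (so a half turn about x gives the same grasp; the last joint's range is limited). The gripper opens to 95 mm and grips with 3 to 60 N. Pads are 20 mm wide; open, the fingers measure 119 mm over their backs; the gripper's body (75 mm by 180 mm) begins 59 mm behind the grasp point.
Start: joints at [1.195, 0.491, 1.559, -0, 1.092, -0.106], TCP at [166.569, 602.412, 228.661] pointing down, gripper open.
Joint ranges: [-3.1, 3.1], [-0.84, 2.19], [0.05, 2.79], [-1.13, 4.28], [0.06, 2.93], [-2.69, 2.69]. Speed limits (rad/s): [2.22, 2.22, 2.79, 3.14, 3.14, 3.14].

INTERFACE

Orientations are given as [roll, pitch, yaw] about the fixed x, y, z axes, in that order (R = Rz(yaw) Ry(pitch) Rx(roll)).
In Python, from cell import env, cams gives the robot as it stands.
- The arm moves only by the tool carry_out, never from a script. Its arguments are lists of equal length, an entry for each row: "grip": the closure, from -1 (fully open) to 1 (shut); "linear": the shift along the tool's x, y, z scaled (see below), a list of three; "turn": the turn about the tool's x scaled (see below). In form: {"grip": [grip, ...], "linear": [[tx, ty, tz], ...], "turn": [turn, ...]}. A call has 1 to 5 rows; each row shifts and turns the commanded pose from where the row before left it, along the tool's axes as they then stand; what a row does not reach is not made up. The controller multiplies each number of a shift by 0.5 m and each number of a turn by 180 degrees. A row lasts 1/10 s, in which the tool goes at most 50 mm and 8.59 degrees, less where a joint would pass 70% of its speed; a pose out of reach is approached as far as the arm can. A call with a number of a shift or a turn outside -1 to 1 is refused whole. A call with a gripper value outside its range is refused whole. The fingers move at their own pace and stop on an object; the grip force is fixed at half the most. Time passes only in rows, so rows that do not move let the fingers close. It gives the time, the measured TCP pose, the force and the opening at its end, in the units of the state.
- env.state(): the state, without advancing time (a new reading comes with each control period).
- cams.read_camera(name): name is "side" or "top"; returns the picture (384x512x3 uint8, blue, green, red); there is no depth.
- cams.camera_info(name): a dict with "fx", "fy", "cx", "cy" (pixels), "view" (4x4, takes a point from world to camera coordinates). Camera axes: x right, y down, z forward; pixel columns grow to the right and rows downward; lengths in mm; the calibration is good to about 2 mm. A picture is of the moment at which its call begins. camera_info takes no time and is no camera call.
- env.job_done(): hands the job in, once; it reports no verdict.
The state is a dict: "t": time; "joints": joint angles; "qvel": joint speeds; "tau": joint torques, N m; "eef_pos": TCP position; "tcp_rot": TCP orientation; "ft_force": force on the tool from outside, world axes, zero at the start; "moment": the same for the moment, N m; "opening": opening from 0.0 (shut) to 1.0 (fully open).
Only numpy, scipy, OpenCV 4.12 (cv2) and the standard library are available. Lean on these libraries where they do the work, as an engineer would, in place of code of your own. Each camera call takes 0.05 s, during which the arm holds its last target. There are 200 camera calls.

## Working session

There is one attempt and no reset: what is moved stays moved. The work goes in short steps, Python scripts to look and compute and a tool call to move; the robot and the scene stay as the last step left them, time stands still between calls to the robot, and variables do not carry over. Pictures are saved under pics/ and viewed, about 8 in all and at most 12, crops included, and the job is handed in when it is done.

Besides the shell and the picture viewer there is one more tool, called after "Emit:" as name(argument=value, ...) on one line, values as JSON. carry_out: Moves the arm, as the interface text tells. Shifts and turns lie within -1 to 1; 1 stands for 0.5 m of shift or 180 degrees of turn. Its arguments: {"type":"object","properties":{"grip":{"type":"array"},"linear":{"type":"array"},"turn":{"type":"array"}},"required":["grip","linear","turn"]}

```bash
ls; mkdir -p pics
python3 - <<'E'
from cell import env,cams
import cv2,numpy as np
for n in("top","side"):
    cv2.imwrite(f"pics/{n}0.png",cams.read_camera(n)); i=cams.camera_info(n); print(n,i["fx"],i["fy"],i["cx"],i["cy"],np.round(i["view"],3).tolist())
s=env.state();print({k:np.round(v,3).tolist() for k,v in s.items()})
E
```

```text
pics
top 384.9027062777299 384.9027062777299 252.51308342883507 187.23438454382702 [[-0.025, -0.999, 0.037, 55.108], [-0.987, 0.019, -0.159, 595.142], [0.158, -0.041, -0.987, 900.844], [0.0, 0.0, 0.0, 1.0]]
side 371.07357893954844 371.07357893954844 256.7761901658474 193.19766527060378 [[0.675, -0.737, -0.01, -370.343], [-0.494, -0.442, -0.748, 357.081], [0.547, 0.511, -0.663, 497.472], [0.0, 0.0, 0.0, 1.0]]
{'t': 0.1, 'joints': [1.195, 0.491, 1.559, -0.0, 1.092, -0.106], 'qvel': [0.0, -0.001, -0.003, 0.0, -0.0, 0.001], 'tau': [0.002, -61.362, -25.86, 0.069, 0.047, -0.0], 'eef_pos': [166.498, 602.216, 228.125], 'tcp_rot': [-1.659, 1.57, -1.928], 'ft_force': [-0.111, -0.296, 0.027], 'moment': [0.004, 0.019, -0.001], 'opening': 0.998}
```

View pics/top0.png

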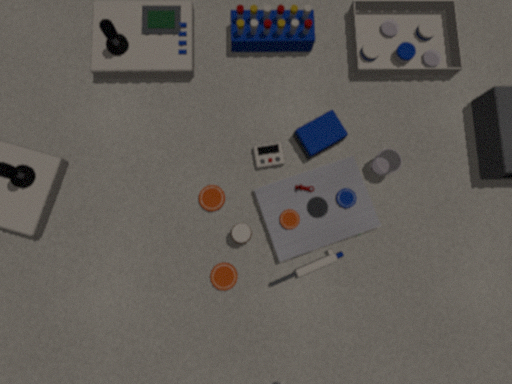

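View pics/side0.png

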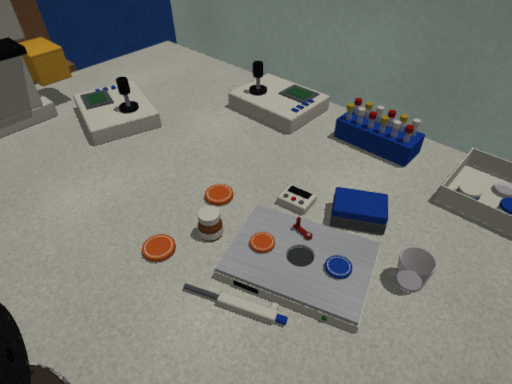

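Top view: well at (317,207), orange dish on the plate at (289,219), blue at (346,198), clip near (304,188), jar at (241,233). The two orange dishes on the bench are decoys. Next I measure.

```bash
cat > m.py <<'E'
from cell import env,cams
import cv2,numpy as np
def ray(n,uv,z):
    i=cams.camera_info(n);V=np.array(i["view"]);R=V[:3,:3];c=-R.T@V[:3,3]
    d=R.T@np.array([(uv[0]-i["cx"])/i["fx"],(uv[1]-i["cy"])/i["fy"],1]);return c+d*(z-c[2])/d[2]
def proj(n,p):
    i=cams.camera_info(n);V=np.array(i["view"]);q=V[:3,:3]@p+V[:3,3];return np.array([i["fx"]*q[0]/q[2]+i["cx"],i["fy"]*q[1]/q[2]+i["cy"]])
def blobs(im,kind):
    h,s,v=cv2.split(cv2.cvtColor(im,cv2.COLOR_BGR2HSV))
    m={"orange":(h>=5)&(h<20)&(s>130)&(v>90),"red":((h<5)|(h>172))&(s>130)&(v>50),"blue":(h>100)&(h<130)&(s>120)&(v>60),"dark":(v<75)&(s<80)}[kind]
    m=m.astype(np.uint8)*255
    out=[]
    for c in cv2.findContours(m,cv2.RETR_EXTERNAL,cv2.CHAIN_APPROX_NONE)[0]:
        if len(c)>=6:
            (x,y),ax,a=cv2.fitEllipse(c); out.append((x,y,cv2.contourArea(c),ax))
    return out
E
python3 - <<'E'
from m import *
R={"top":(250,160,385,265),"side":(215,205,385,320)}
for n,(a,b,c,d) in R.items():
    im=cv2.imread(f"pics/{n}0.png")
    for k,z in(("orange",40),("blue",40),("dark",30),("red",50)):
        for x,y,A,ax in blobs(im,k):
            if a<x<c and b<y<d and A>12:
                print(n,k,round(x,1),round(y,1),A,np.round(ax,1),ray(n,(x,y),z).round(1))
t=cv2.imread("pics/top0.png")[160:265,245:385]; s=cv2.imread("pics/side0.png")[205:315,215:385]
t=cv2.resize(t,None,fx=4,fy=4,interpolation=cv2.INTER_CUBIC);cv2.imwrite("pics/ct.png",cv2.convertScaleAbs(t,alpha=1.6))
s=cv2.resize(s,None,fx=4,fy=4,interpolation=cv2.INTER_CUBIC);cv2.imwrite("pics/cs.png",s)
E
```

```text
top orange 289.0 218.9 260.5 [18.1 18.5] [516.7 -46.2  40. ]
top blue 339.4 254.4 13.5 [3.9 5.6] [ 427.8 -165.7   40. ]
top blue 345.5 198.3 178.5 [15.3 16.8] [ 565.  -189.5   40. ]
top dark 316.9 206.9 320.5 [20.  20.5] [ 546.  -118.7   30. ]
top dark 264.1 226.2 191.5 [ 3.5 88.8] [500.9  14.8  30. ]
top dark 373.3 171.7 231.0 [20.6 22. ] [ 633.  -268.4   30. ]
top dark 250.2 174.6 54.0 [18.7 23.5] [631.3  46.   30. ]
top dark 267.1 214.0 260.5 [ 53.5 138.6] [531.    6.5  30. ]
top red 303.5 187.7 19.0 [ 3. 15.] [592.  -83.7  50. ]
side orange 262.2 241.7 356.5 [18.7 24.5] [512.5 -47.7  40. ]
side blue 281.0 319.0 65.0 [ 8.  11.4] [ 410.  -180.6   40. ]
side blue 338.2 266.5 448.0 [21.3 26.9] [ 561.2 -191.3   40. ]
side dark 245.6 286.9 105.5 [ 4.7 35.3] [420.3 -90.7  30. ]
side dark 300.3 255.9 378.0 [18.7 26.1] [ 541.2 -120.3   30. ]
side dark 353.4 220.1 538.0 [25.1 56.7] [ 692.2 -145.    30. ]
side red 303.5 227.8 80.0 [11.9 21.5] [588.2 -90.5  50. ]
```

View pics/ct.png

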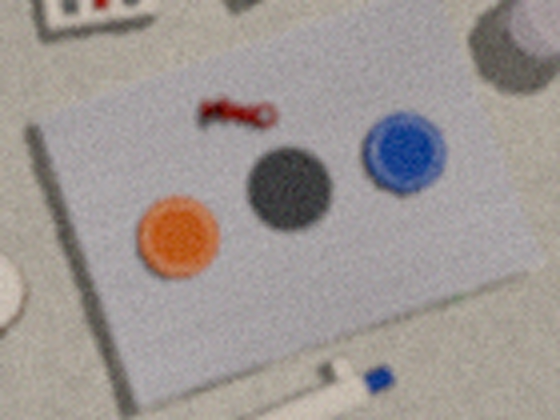

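View pics/cs.png

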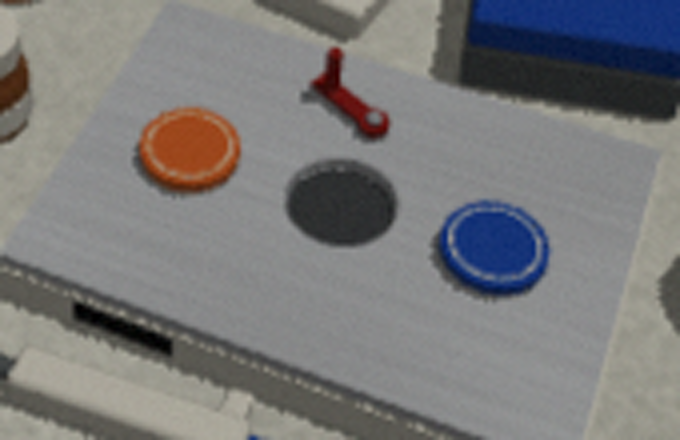

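```bash
cat >> m.py <<'E'
from scipy.spatial.transform import Rotation as Ro
def pose():
    s=env.state();R=Ro.from_euler("xyz",s["tcp_rot"]).as_matrix();return s,np.array(s["eef_pos"]),R
def go(target,yaw=None):
    s,p,R=pose();cy=np.degrees(np.arctan2(R[1,1],R[0,1]))
    print("t",round(s["t"],2),"pos",p.round(1),"yawY",round(cy,2),"F",np.round(s["ft_force"],1),"open",round(s["opening"]*95,1))
    if yaw is not None:
        d=(cy-yaw+90)%180-90;print("turn units",round(d/180,4),"deg",round(d,2),"(resulting frame used below)");R=R@Ro.from_euler("x",d,degrees=True).as_matrix()
    print("shift units",((R.T@(np.array(target)-p))/500).round(4))
E
python3 - <<'E'
from m import *
u=np.array([29,-72.5]);u/=np.hypot(*u);print("u",u,"yaw",np.degrees(np.arctan2(u[1],u[0]))+90)
print(pose()[2].round(3))
for n,h,p in(("top",(310.5,188.75),(298.3,187)),("side",(308.3,235),(299,217.5))):
    print(n,"hub",ray(n,h,41).round(1),"pintop",ray(n,p,64).round(1))
print("edge",ray("top",(281.2,261.2),30),ray("top",(380,225.5),30),"jar",ray("top",(241,233),62),ray("side",(209,215),62))
go([496,0,150],21.8)
E
```

```text
u [ 0.37139068 -0.92847669] yaw 21.801409486351815
[[-0.     0.267  0.964]
 [-0.001  0.964 -0.267]
 [-1.    -0.001 -0.   ]]
top hub [ 590.5 -102.8   41. ] pintop [591.9 -68.7  64. ]
side hub [ 586.2 -104.8   41. ] pintop [593.5 -74.   64. ]
edge [415.04236954 -24.24334421  30.        ] [ 495.96930675 -274.92190334   30.        ] jar [484.33915638  72.50306589  62.        ] [479.05604914  67.18829406  62.        ]
t 0.1 pos [166.5 602.2 228.1] yawY 74.54 F [-0.1 -0.3  0. ] open 94.8
turn units 0.293 deg 52.74 (resulting frame used below)
shift units [0.1571 0.1647 1.3629]
```

Emit:
carry_out(grip=[0.37,0.37,0.37,0.37,0.37], linear=[[0,0,0],[0,0,0],[0,0,0],[0,0,0],[0,0,0]], turn=[0.0419,0.0419,0.0419,0.0419,0.0419])

```text
t: 0.6
eef_pos: [166.5, 602.3, 228.3]
tcp_rot: [-1.016, 1.57, -1.949]
ft_force: [0.4, 0.3, -0.6]
opening: 0.634
```

Emit:
carry_out(grip=[0.37,0.37,0.37,0.37,0.37], linear=[[0,0,0],[0,0,0],[0,0.01,0.08],[0,0.01,0.08],[0,0.01,0.08]], turn=[0.0419,0.0416,0,0,0])

```text
t: 1.1
eef_pos: [225.3, 495.2, 228.2]
tcp_rot: [-0.848, 1.57, -2.038]
ft_force: [1.2, 0.5, 0.6]
opening: 0.32
```

Emit:
carry_out(grip=[0.37,0.37,0.37,0.37,0.37], linear=[[0,0.01,0.08],[0,0.01,0.08],[0,0.01,0.08],[0,0.01,0.08],[0,0.01,0.08]], turn=[0,0,0,0,0])

```text
t: 1.6
eef_pos: [322.9, 318.7, 228.6]
tcp_rot: [-1.949, 1.571, -3.139]
ft_force: [-0.1, -0.1, 0.2]
opening: 0.318
```

Emit:
carry_out(grip=[0.37,0.37,0.37,0.37,0.37], linear=[[0,0.01,0.08],[0,0.01,0.08],[0,0.01,0.08],[0,0.01,0.08],[0,0.01,0.08]], turn=[0,0,0,0,0])

```text
t: 2.1
eef_pos: [420.5, 142.2, 228.6]
tcp_rot: [3.13, 1.571, 1.94]
ft_force: [1.0, 0.6, 0.9]
opening: 0.314
```

```bash
python3 -c "
from m import *
go([496,0,100],21.8)"
```

```text
t 2.1 pos [420.5 142.2 228.6] yawY 21.8 F [1.  0.6 0.9] open 29.8
turn units -0.0 deg -0.0 (resulting frame used below)
shift units [0.2572 0.0346 0.3201]
```

Emit:
carry_out(grip=[0.37,0.37,0.37,0.37,0.37], linear=[[0,0.009,0.08],[0,0.009,0.08],[0,0.009,0.08],[0,0.008,0.08],[0,0,0]], turn=[0,0,0,0,0])

```text
t: 2.6
eef_pos: [497.4, -1.7, 228.2]
tcp_rot: [0.35, 1.57, -0.843]
ft_force: [-1.0, 0.1, 0.1]
opening: 0.317
```

Emit:
carry_out(grip=[0.37,0.37,0.37,0.37,0.37], linear=[[0.08,0,0],[0.08,0,0],[0.08,0,0],[0.04,0,0],[0,0,0]], turn=[0,0,0,0,0])

```text
t: 3.1
eef_pos: [494.1, 2.3, 86.3]
tcp_rot: [-2.102, 1.566, 2.991]
ft_force: [0.2, 0.3, -0.2]
opening: 0.314
```

Run:
```python
from m import *
t=cams.read_camera("top");s=cams.read_camera("side")
go([496,0,49],21.8)
a=cv2.resize(t[140:280,230:390],(400,350),interpolation=cv2.INTER_CUBIC);b=cv2.resize(s[180:320,190:350],(400,350),interpolation=cv2.INTER_CUBIC)
_,p,R=pose()
print("tip proj",[(n,proj(n,p+R@np.array([14,0,0])).round(1)) for n in("top","side")], "fingers outer tips",[(n,sg,proj(n,p+R@np.array([14,sg*15,0])).round(1)) for n in("top","side") for sg in(-1,1)])
cv2.imwrite("pics/a1.png",np.hstack([a,b]))
```

```text
t 3.2 pos [495.7   2.1  89. ] yawY 21.82 F [1.  0.8 0.4] open 30.1
turn units 0.0001 deg 0.02 (resulting frame used below)
shift units [ 0.08   -0.0009  0.0041]
tip proj [('top', array([270.9, 227.2])), ('side', array([237.3, 221.6]))] fingers outer tips [('top', -1, array([273.5, 233.1])), ('top', 1, array([268.3, 221.3])), ('side', -1, array([234.2, 226.9])), ('side', 1, array([240.3, 216.4]))]
```

View pics/a1.png

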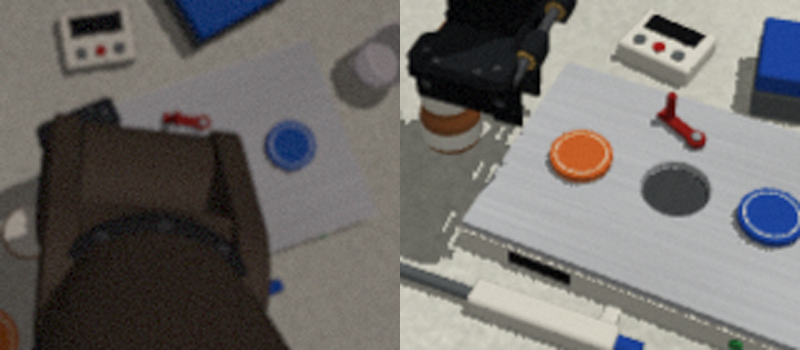

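The top camera is blocked by the arm. The side view shows the dish at crop (580,155), with the fingertips behind it where expected. Lowering.

Emit:
carry_out(grip=[0.37,0.37,0.37,0.37,0.37], linear=[[0.03,0,0],[0.03,0,0],[0.018,0,0.004],[0,0,0],[0,0,0]], turn=[0,0,0,0,0])

```text
t: 3.7
eef_pos: [496.9, -0.2, 50.4]
tcp_rot: [1.14, 1.57, -0.05]
ft_force: [0.5, 0.3, 0.7]
opening: 0.312
```

Run:
```python
from m import *
s=cams.read_camera("side")
go([496,0,49],21.8)
_,p,R=pose()
b=cv2.resize(s[200:270,210:310],(800,560),interpolation=cv2.INTER_CUBIC);b=cv2.convertScaleAbs(b,alpha=1.5,beta=20)
for sg in(-15,-27,15,27):
  for z in(-10,10):
    q=proj("side",p+R@np.array([14,sg,z]));q=((q-[210,200])*8).astype(int);print(sg,z,q);cv2.circle(b,tuple(q.tolist()),3,(0,255,0),-1)
print("orange",[ (round(x,1),round(y,1),A,ray("side",(x,y),40).round(1)) for x,y,A,_ in blobs(s,"orange") if 240<x<290])
cv2.imwrite("pics/a2.png",b)
```

```text
t 3.75 pos [ 4.969e+02 -2.000e-01  5.050e+01] yawY 21.8 F [-0.   0.1  0.7] open 29.4
turn units -0.0 deg -0.0 (resulting frame used below)
shift units [ 0.003  -0.0015 -0.001 ]
-15 -10 [174 313]
-15 10 [248 334]
-27 -10 [154 348]
-27 10 [230 369]
15 -10 [221 230]
15 10 [294 250]
27 -10 [239 198]
27 10 [311 217]
orange [(262.0, 242.1, 376.0, array([511.4, -48.3,  40. ]))]
```

View pics/a2.png

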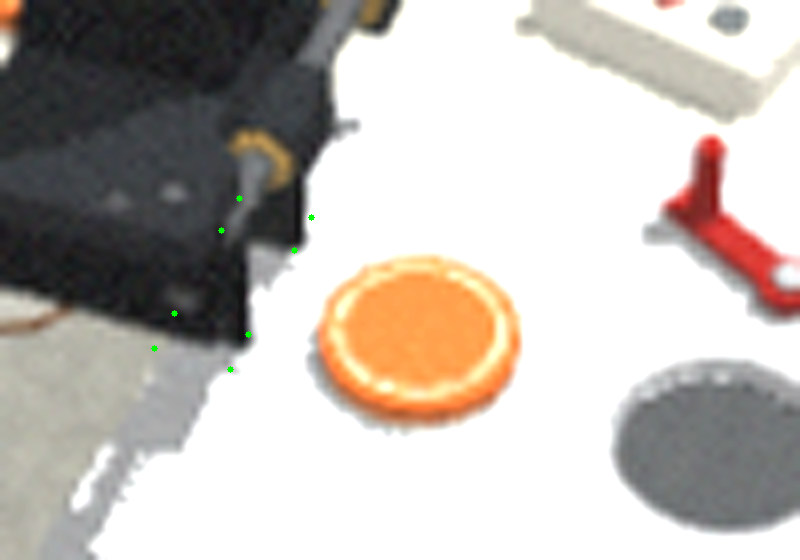

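Side view at 8x: dish at (420,335), well at (728,445). The visible finger corners sit about 1 px right of the prediction, so the side camera reads about 2 mm off. I'll nudge sideways, lower, then push partway and compare dish with well.

Emit:
carry_out(grip=[0.37,0.37,0.37,0.37,0.37], linear=[[0.004,-0.005,0],[0,0,0.016],[0,0,0.016],[0,0,0.016],[0,0,0.016]], turn=[0,0,0,0,0])

```text
t: 4.25
eef_pos: [506.4, -31.7, 47.7]
tcp_rot: [1.697, 1.571, 0.506]
ft_force: [-0.0, 1.0, -0.0]
opening: 0.317
```

Emit:
carry_out(grip=[0.37,0.37,0.37,0.37,0.37], linear=[[0,0,0.016],[0,0,0.016],[0,0,0.016],[0,0,0.016],[0,0,0]], turn=[0,0,0,0,0])

```text
t: 4.75
eef_pos: [518.4, -61.5, 47.6]
tcp_rot: [0.998, 1.57, -0.193]
ft_force: [-0.8, -1.4, -0.2]
opening: 0.314
```

Run:
```python
from m import *
s=cams.read_camera("side")
go([496,0,49],21.8)
_,p,R=pose()
for k,z in(("orange",40),("dark",30),("blue",40)):
  for x,y,A,_ in blobs(s,k):
    if 240<x<360 and 230<y<285 and A>40:
        q=ray("side",(x,y),z);print(k,round(x,1),round(y,1),A,q.round(1),"tool y,z",(R.T@(q-p))[1:].round(1))
b=cv2.resize(s[200:280,215:325],(770,560),interpolation=cv2.INTER_CUBIC);cv2.imwrite("pics/a3.png",cv2.convertScaleAbs(b,alpha=1.3,beta=20))
```

```text
t 4.8 pos [518.1 -61.   47.6] yawY 21.76 F [-0.5  0.2 -0.1] open 29.9
turn units -0.0002 deg -0.04 (resulting frame used below)
shift units [-0.0029  0.0043 -0.1296]
orange 285.1 249.4 360.0 [527.3 -93.3  40. ] tool y,z [-3.4 33.5]
dark 302.0 256.9 230.5 [ 541.5 -124.2   30. ] tool y,z [-1.7 67.4]
blue 338.7 267.0 383.5 [ 560.8 -192.5   40. ] tool y,z [ -9.1 138. ]
```

View pics/a3.png

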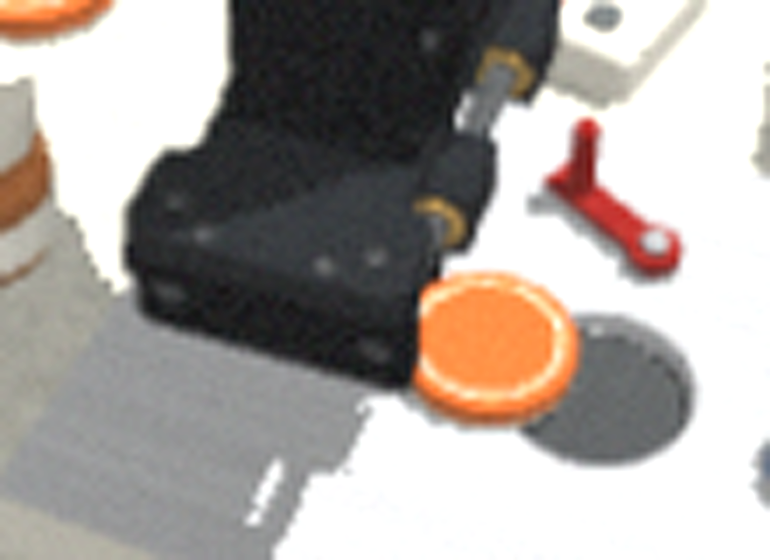

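Side view at 7x: dish at (490,345), well at (605,390). The dish is in the finger cradle and needs about 3 mm of sideways correction over the remaining 30 mm. I'll push on in part and measure again.

Emit:
carry_out(grip=[0.37,0.37,0.37,0.37,0.37], linear=[[0,0.001,0.01],[0,0.001,0.01],[0,0.001,0.01],[0,0,0],[0,0,0]], turn=[0,0,0,0,0])

```text
t: 5.3
eef_pos: [524.9, -73.9, 47.6]
tcp_rot: [3.021, 1.571, 1.831]
ft_force: [-0.1, -0.1, 0.1]
opening: 0.314
```

```bash
cat > look.py <<'E'
from m import *
s=cams.read_camera("side")
go([496,0,49],21.8)
_,p,R=pose()
for x,y,A,ax in blobs(s,"orange"):
    if 240<x<360 and 230<y<285 and A>40:
        q=ray("side",(x,y),40);print(round(x,1),round(y,1),A,np.round(ax,1),q.round(1),"dish tool yz",(R.T@(q-p))[1:].round(1),"to well tool yz",(R.T@(np.array([541.2,-120.3,40])-q))[1:].round(1))
        h,ss,v=cv2.split(cv2.cvtColor(s,cv2.COLOR_BGR2HSV));m=((h>=4)&(h<20)&(ss>120)&(v>80));m[:,:235]=0;m[:228]=0;m[290:]=0;yy,xx=np.nonzero(m);print("extent",xx.min(),xx.max(),yy.min(),yy.max())
E
python3 look.py
```

```text
t 5.35 pos [524.8 -73.8  47.6] yawY 21.8 F [-0.5 -0.  -0.2] open 30.2
turn units 0.0 deg 0.0 (resulting frame used below)
shift units [-0.0028  0.0013 -0.1585]
292.9 250.7 356.5 [21.1 22.5] [ 534.8 -106.5   40. ] dish tool yz [-2.8 34.1] to well tool yz [ 0.8 15.2]
extent 282 304 230 261
```

Emit:
carry_out(grip=[0.37,0.37,0.37,0.37,0.37], linear=[[0,0.001,0.01],[0,0.001,0.01],[0,0,0.008],[0,0,0],[0,0,0]], turn=[0,0,0,0,0])

```text
t: 5.85
eef_pos: [531.0, -86.7, 47.6]
tcp_rot: [2.979, 1.571, 1.788]
ft_force: [-0.1, -0.1, 0.7]
opening: 0.313
```

```bash
python3 look.py
python3 - <<'E'
from m import *
s=cams.read_camera("side");b=cv2.resize(s[200:280,215:325],(770,560),interpolation=cv2.INTER_CUBIC);cv2.imwrite("pics/a4.png",cv2.convertScaleAbs(b,alpha=1.3,beta=20))
E
```

```text
t 5.9 pos [530.9 -86.5  47.6] yawY 21.8 F [ 0.2  0.3 -0.6] open 29.7
turn units -0.0 deg -0.0 (resulting frame used below)
shift units [-0.0028 -0.0006 -0.1866]
300.5 254.0 343.5 [20.3 22.9] [ 538.3 -122.2   40. ] dish tool yz [-6.4 35.9] to well tool yz [ 3.4 -0.7]
extent 289 312 232 265
```

View pics/a4.png

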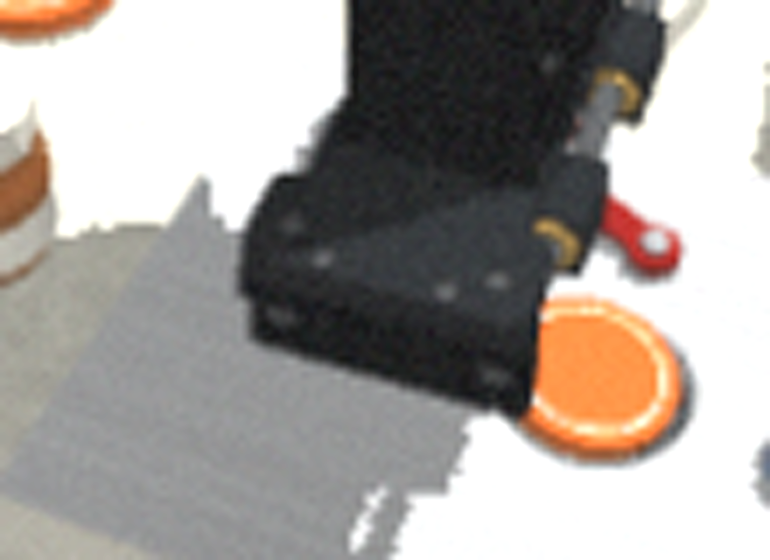

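The view shows the dish at (600,375) over the well, with a dark crescent still on its right. It isn't clearly down, so I'll push a few mm more.

Emit:
carry_out(grip=[0.37,0.37,0.37,0.37,0.37], linear=[[0,0,0.006],[0,0,0.004],[0,0,0],[0,0,0],[0,0,0]], turn=[0,0,0,0,0])

```text
t: 6.45
eef_pos: [532.8, -91.1, 47.6]
tcp_rot: [3.044, 1.571, 1.854]
ft_force: [0.8, -0.2, -0.1]
opening: 0.316
```

```bash
python3 look.py
```

```text
t 6.5 pos [532.8 -91.1  47.6] yawY 21.8 F [0.5 0.5 0.7] open 30.1
turn units 0.0 deg 0.0 (resulting frame used below)
shift units [-0.0027 -0.0007 -0.1966]
301.7 255.4 315.0 [20.4 21.4] [ 536.9 -125.9   40. ] dish tool yz [-9.1 33.8] to well tool yz [ 6.  -3.6]
extent 289 312 233 265
```

The dish's extent no longer changes, so it looks seated. I'll back off and check with a free view.

Emit:
carry_out(grip=[0.37,0.37,0.37,0.37,0.37], linear=[[0,0,-0.03],[0,0,-0.03],[-0.08,0,0],[-0.08,0,0],[-0.08,-0.02,-0.02]], turn=[0,0,0,0,0])

```text
t: 7.0
eef_pos: [508.7, -56.7, 168.8]
tcp_rot: [2.52, 1.571, 1.33]
ft_force: [0.9, -0.3, -0.2]
opening: 0.316
```

Emit:
carry_out(grip=[0.37,0.37,0.37,0.37,0.37], linear=[[0,0,-0.08],[0,0,-0.08],[0,0,-0.08],[0,0,-0.08],[0,0,0]], turn=[0,0,0,0,0])

```text
t: 7.5
eef_pos: [446.4, 94.7, 167.7]
tcp_rot: [-2.329, 1.57, 2.768]
ft_force: [0.7, 0.1, -0.2]
opening: 0.317
```

Run:
```python
from m import *
t=cams.read_camera("top");s=cams.read_camera("side")
go([532,-91,100],21.8)
for n,im in(("top",t),("side",s)):
  for x,y,A,ax in blobs(im,"orange"):
    if 270<x<360 and 190<y<285 and A>40: print(n,round(x,1),round(y,1),A,np.round(ax,1),ray(n,(x,y),32).round(1),ray(n,(x,y),40).round(1))
a=cv2.resize(t[170:240,270:350],(400,350),interpolation=cv2.INTER_CUBIC);b=cv2.resize(s[205:275,265:345],(400,350),interpolation=cv2.INTER_CUBIC)
cv2.imwrite("pics/a5.png",np.hstack([cv2.convertScaleAbs(a,alpha=1.5),b]))
```

```text
t 7.6 pos [448.5  92.1 167.7] yawY 21.96 F [-0.  -0.4  0.7] open 29.9
turn units 0.0009 deg 0.16 (resulting frame used below)
shift units [0.1355 0.0191 0.402 ]
top 317.0 207.1 265.0 [18.2 18.6] [ 545.3 -118.5   32. ] [ 544.5 -116.8   40. ]
side 299.6 255.0 402.5 [20.2 25.5] [ 540.6 -118.9   32. ] [ 535.1 -122.4   40. ]
```

View pics/a5.png

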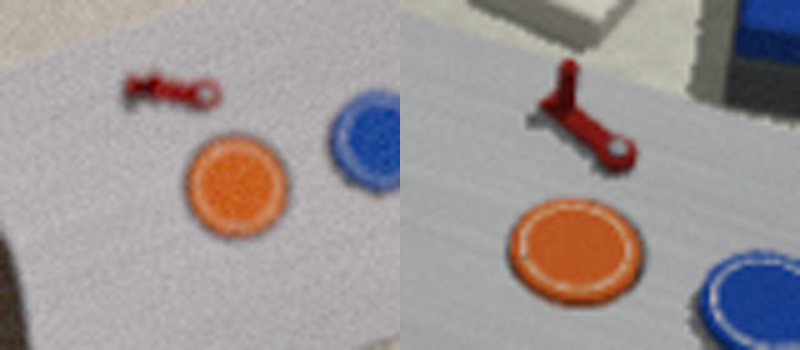

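Both views show the dish flat and seated: its centre is within 2 mm of the well measured in each camera, and only a thin rim stands proud. Next, the clip angle.

Run:
```python
from m import *
for n,w,pk,base in(("side",(541.2,-119.6),(298.6,217.8),(298,226.6)),("top",(545.7,-118.6),(298,187.5),None)):
    w=np.array(w);P=w+48*np.array([np.cos(np.radians(17.9)),np.sin(np.radians(17.9))])
    for q in np.arange(0,.55,.1):
        a=np.radians(77.9)+q;pin=P+30*np.array([np.cos(a),np.sin(a)]);print(n,round(q,1),proj(n,np.r_[pin,64]).round(1),proj(n,np.r_[pin,38]).round(1))
    print(n,P,"pick",ray(n,pk,64).round(1),ray(n,base,38).round(1) if base else "")
    im=cams.read_camera(n);print([(round(x,1),round(y,1),A) for x,y,A,_ in blobs(im,"red") if 280<x<330 and 170<y<245])
_=pose();print(np.round(_[0]["joints"],2))
```

```text
side 0.0 [299.5 218. ] [298.7 226.9]
side 0.1 [298.4 218.6] [297.6 227.6]
side 0.2 [297.4 219.4] [296.6 228.4]
side 0.3 [296.5 220.2] [295.7 229.2]
side 0.4 [295.8 221.1] [295.  230.1]
side 0.5 [295.1 222.1] [294.4 231.1]
side [ 586.87653139 -104.84688235] pick [592.3 -73.9  64. ] [593.  -73.9  38. ]
[(303.7, 227.8, 78.5), (293.1, 198.0, 6.5)]
top 0.0 [300.6 184.6] [298.9 186.3]
top 0.1 [300.4 185.8] [298.8 187.5]
top 0.2 [300.4 187. ] [298.7 188.7]
top 0.3 [300.5 188.2] [298.8 189.9]
top 0.4 [300.7 189.4] [299. 191.]
top 0.5 [301.1 190.6] [299.4 192.2]
top [ 591.37653139 -103.84688235] pick [590.6 -67.9  64. ] 
[(302.5, 187.6, 24.0)]
[ 0.06  0.34  2.02  0.    0.77 -0.33]
```

Emit:
carry_out(grip=[0.45,0.45,0.45,0.45,0.45], linear=[[0,0,0],[0,0,0],[0,0,0],[0,0,0],[0,0,0]], turn=[0.0414,0.0414,0.0414,0.0414,0])

```text
t: 8.2
eef_pos: [449.6, 90.0, 167.5]
tcp_rot: [-1.846, 1.571, 2.723]
ft_force: [-0.5, -0.0, 0.6]
opening: 0.277
```

```bash
python3 -c "
from m import *
go([592.5,-74.3,110],-8)"
```

```text
t 8.2 pos [449.6  90.  167.5] yawY -8.21 F [-0.5 -0.   0.6] open 26.3
turn units -0.0012 deg -0.21 (resulting frame used below)
shift units [0.1149 0.3288 0.2856]
```

Emit:
carry_out(grip=[0.45,0.45,0.45,0.45,0.45], linear=[[0,0.066,0.057],[0,0.066,0.057],[0,0.066,0.057],[0,0.066,0.057],[0,0.065,0.057]], turn=[0,0,0,0,0])

```text
t: 8.7
eef_pos: [593.3, -75.6, 167.4]
tcp_rot: [-2.039, 1.571, 2.537]
ft_force: [-0.4, 0.8, 0.4]
opening: 0.277
```

Emit:
carry_out(grip=[0.45,0.45,0.45,0.45,0.45], linear=[[0.05,0,0],[0.05,0,0],[0.014,0,0],[0,0,0],[0,0,0]], turn=[0,0,0,0,0])

```text
t: 9.2
eef_pos: [592.7, -73.4, 111.5]
tcp_rot: [1.558, 1.57, -0.152]
ft_force: [0.4, -0.7, -0.4]
opening: 0.276
```

Run:
```python
from m import *
s=cams.read_camera("side")
go([592.5,-74.3,59],-8)
b=cv2.resize(s[170:270,250:370],(720,600),interpolation=cv2.INTER_CUBIC);b=cv2.convertScaleAbs(b,alpha=1.3,beta=20)
_,p,R=pose()
for sg in(-13,13):
  for z in(-10,10):
    q=((proj("side",p+R@np.array([14,sg,z]))-[250,170])*6).astype(int);print(sg,z,q);cv2.circle(b,tuple(q.tolist()),3,(0,255,0),-1)
cv2.imwrite("pics/a6.png",b)
```

```text
t 9.25 pos [592.8 -73.3 111.8] yawY -7.95 F [ 0.1 -0.6  0.7] open 26.1
turn units 0.0003 deg 0.05 (resulting frame used below)
shift units [ 0.1056 -0.0006  0.0021]
-13 -10 [247 213]
-13 10 [290 246]
13 -10 [304 177]
13 10 [348 209]
```

View pics/a6.png

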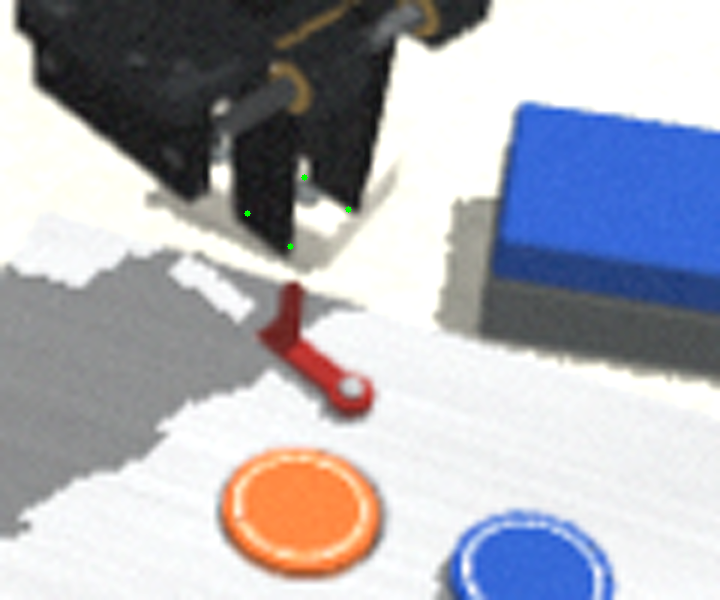

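Side view at 6x: the two fingertips are at (290,250) and (355,210), straddling the point directly above the pin (290,290). Descending to a tip height of about 45 mm, above the hub and dish.

Emit:
carry_out(grip=[0.45,0.45,0.45,0.45,0.45], linear=[[0.03,0,0],[0.03,0,0],[0.025,0,0],[0.02,0,0],[0,0,0]], turn=[0,0,0,0,0])

```text
t: 9.75
eef_pos: [592.0, -73.0, 57.3]
tcp_rot: [-1.732, 1.569, 2.841]
ft_force: [0.2, -0.8, -0.2]
opening: 0.274
```

Emit:
carry_out(grip=[0.45,0.45,0.45,0.45,0.45], linear=[[0,-0.0084,0.0006],[0,-0.0084,0.0006],[0,-0.0084,0.0006],[0,-0.0084,0.0006],[0,-0.0084,0.0006]], turn=[-0.0444,-0.0444,-0.0444,-0.0444,-0.0444])

```text
t: 10.25
eef_pos: [572.5, -77.6, 58.9]
tcp_rot: [0.855, 1.569, -0.152]
ft_force: [1.0, -0.4, 0.2]
opening: 0.273
```

```bash
cat > chk.py <<'E'
from m import *
s,p,R=pose();d=p[:2]-np.array([588.5,-104]);a=np.degrees(np.arctan2(d[1],d[0]));cy=np.degrees(np.arctan2(R[1,1],R[0,1]))
im=cams.read_camera("side")
print("t",s["t"],"pos",p.round(1),"r",np.hypot(*d).round(1),"tool angle",a.round(1),"yawY+90",round(cy+90,1),"F",np.round(s["ft_force"],1),np.round(s["joints"],2))
P=np.array([586.9,-104.8])
for q in np.arange(0,2.2,.3):
    b=np.radians(77.9)+q;print(round(q,1),proj("side",np.r_[P+30*np.array([np.cos(b),np.sin(b)]),38]).round(0),end=" ")
print("\nred",[(round(x,1),round(y,1),A) for x,y,A,_ in blobs(im,"red") if 270<x<340 and 205<y<270 and A>8])
import sys
if len(sys.argv)>1: cv2.imwrite(sys.argv[1],cv2.resize(im[170:270,250:370],(720,600),interpolation=cv2.INTER_CUBIC))
E
python3 chk.py pics/a7.png
```

```text
t 10.25 pos [572.5 -77.6  58.9] r 30.9 tool angle 121.2 yawY+90 122.3 F [ 1.  -0.4  0.2] [-0.25  0.64  1.83  0.    0.67 -0.81]
0.0 [299. 227.] 0.3 [296. 229.] 0.6 [294. 232.] 0.9 [293. 235.] 1.2 [294. 239.] 1.5 [296. 242.] 1.8 [299. 245.] 2.1 [304. 246.] 
red []
```

View pics/a7.png

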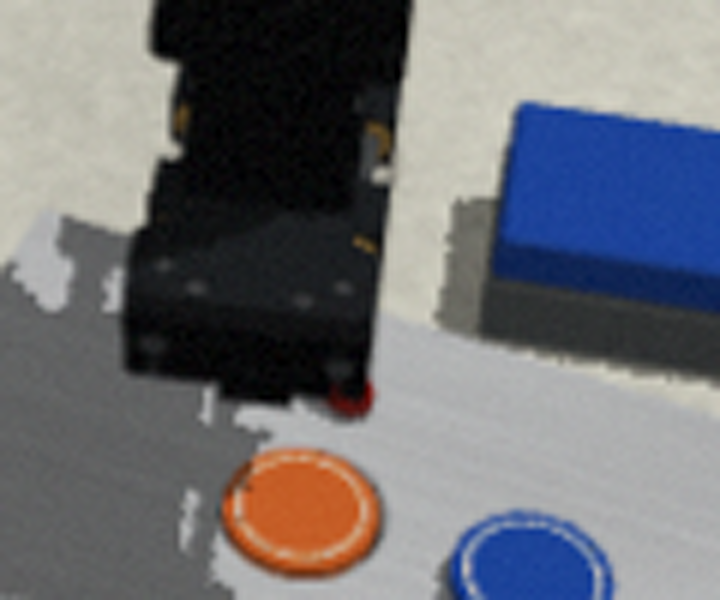

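The arm hides the clip apart from the hub at (352,398). The arc is on radius and the forces are low, so I'll carry on.

Emit:
carry_out(grip=[0.45,0.45,0.45,0.45,0.45], linear=[[0,-0.0084,0.0006],[0,-0.0084,0.0006],[0,-0.0084,0.0006],[0,-0.0084,0.0006],[0,-0.0084,0.0006]], turn=[-0.0444,-0.0444,-0.0444,-0.0444,-0.0444])

```text
t: 10.8
eef_pos: [559.9, -93.9, 58.8]
tcp_rot: [0.199, 1.57, -0.114]
ft_force: [0.6, -0.0, -0.1]
opening: 0.272
```

Emit:
carry_out(grip=[0.45,0.45,0.45,0.45,0.45], linear=[[0,-0.0084,0.0006],[0,-0.0084,0.0006],[0,-0.0084,0.0006],[0,-0.0084,0.0006],[0,0,0]], turn=[-0.0444,-0.0444,-0.0444,-0.0444,0])

```text
t: 11.3
eef_pos: [559.2, -110.8, 58.6]
tcp_rot: [-0.462, 1.57, -0.22]
ft_force: [-0.1, 0.1, -0.7]
opening: 0.278
```

```bash
python3 chk.py pics/a8.png
```

```text
t 11.3 pos [ 559.2 -110.8   58.6] r 30.0 tool angle -167.0 yawY+90 193.8 F [-0.1  0.1 -0.7] [-0.31  0.64  1.85  0.    0.66 -2.12]
0.0 [299. 227.] 0.3 [296. 229.] 0.6 [294. 232.] 0.9 [293. 235.] 1.2 [294. 239.] 1.5 [296. 242.] 1.8 [299. 245.] 2.1 [304. 246.] 
red [(300.5, 239.7, 83.5)]
```

View pics/a8.png

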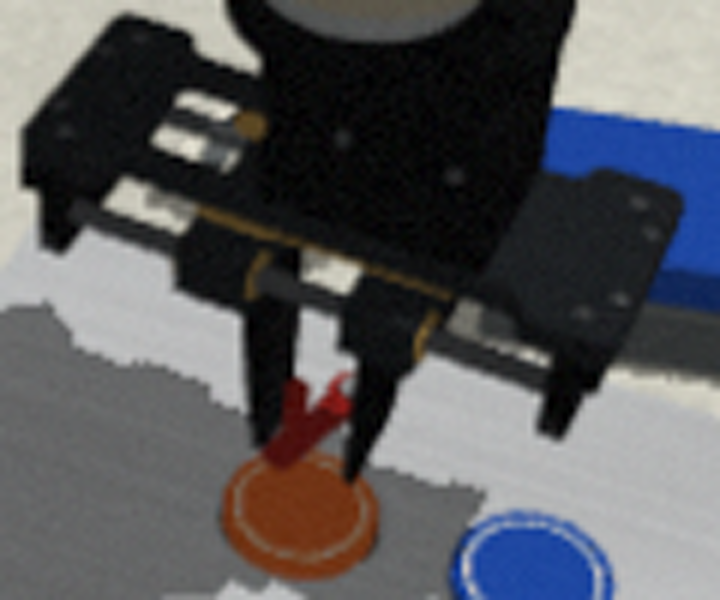

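View: the pin sits between the fingers at (295,400) and the clip arm points over the dish, with about 20° left. I'll push straight on to the stop.

Emit:
carry_out(grip=[0.45,0.45,0.45,0.45,0.45], linear=[[0,-0.007,0],[0,-0.007,0],[0,-0.006,0],[0,-0.002,0],[0,0,0]], turn=[-0.02,-0.01,0,0,0])

```text
t: 11.85
eef_pos: [562.2, -120.9, 58.2]
tcp_rot: [-0.433, 1.57, -0.099]
ft_force: [0.1, 0.7, 0.1]
opening: 0.276
```

```bash
python3 chk.py
```

```text
t 11.85 pos [ 562.2 -120.9   58.2] r 31.3 tool angle -147.2 yawY+90 199.1 F [0.1 0.7 0.1] [-0.33  0.64  1.83  0.    0.66 -2.23]
0.0 [299. 227.] 0.3 [296. 229.] 0.6 [294. 232.] 0.9 [293. 235.] 1.2 [294. 239.] 1.5 [296. 242.] 1.8 [299. 245.] 2.1 [304. 246.] 
red [(305.1, 240.1, 77.5)]
```

Emit:
carry_out(grip=[0.45,0.45,0.45], linear=[[0,-0.002,0],[0,-0.001,0],[0,0,0]], turn=[0,0,0])

```text
t: 12.2
eef_pos: [562.4, -121.8, 58.1]
tcp_rot: [1.846, 1.57, 2.182]
ft_force: [-0.4, 4.7, 1.4]
opening: 0.273
```

```bash
python3 chk.py pics/a9.png
```

```text
t 12.2 pos [ 562.4 -121.8   58.1] r 31.6 tool angle -145.8 yawY+90 199.2 F [-0.4  4.7  1.4] [-0.33  0.64  1.83  0.    0.67 -2.24]
0.0 [299. 227.] 0.3 [296. 229.] 0.6 [294. 232.] 0.9 [293. 235.] 1.2 [294. 239.] 1.5 [296. 242.] 1.8 [299. 245.] 2.1 [304. 246.] 
red [(305.3, 240.1, 77.0)]
```

The force rose to 4.7 N against the push, so the clip is at its stop. I'll centre the gap round the pin, lift off and retreat.

Emit:
carry_out(grip=[0.45,0.45,0.45,0.45,0.45], linear=[[0,0.009,0],[0,0.007,0],[0,0,0],[-0.04,0,0],[-0.08,0,0]], turn=[0,0,0,0,0])

```text
t: 12.75
eef_pos: [558.8, -114.5, 116.6]
tcp_rot: [2.499, 1.566, 2.835]
ft_force: [0.6, -0.7, 0.1]
opening: 0.277
```

Emit:
carry_out(grip=[0.45,0.45,0.45,0.45,0.45], linear=[[-0.08,0,0],[-0.05,0.04,0],[0,0.09,0],[0,0.09,0],[0,0.09,0]], turn=[0,0,0,0,0])

```text
t: 13.25
eef_pos: [508.1, 32.6, 183.5]
tcp_rot: [-0.406, 1.57, -0.07]
ft_force: [0.8, 0.9, 0.7]
opening: 0.271
```

Emit:
carry_out(grip=[0.45,0.45,0.45,0.45,0.45], linear=[[0,0.09,0],[0,0.09,0],[0,0,0],[0,0,0],[0,0,0]], turn=[0,0,0,0,0])

```text
t: 13.75
eef_pos: [479.5, 115.9, 183.2]
tcp_rot: [-0.368, 1.57, -0.032]
ft_force: [0.5, 0.3, -0.7]
opening: 0.276
```

```bash
python3 chk.py
python3 - <<'E'
from m import *
R={"top":(250,160,385,265),"side":(215,205,385,320)}
for n,(a,b,c,d) in R.items():
    im=cams.read_camera(n);h,s,v=cv2.split(cv2.cvtColor(im,cv2.COLOR_BGR2HSV))
    for k,z in(("orange",32),("blue",40),("red",45)):
        for x,y,A,ax in blobs(im,k):
            if a<x<c and b<y<d and A>12: print(n,k,round(x,1),round(y,1),A,np.round(ax,1),ray(n,(x,y),z).round(1))
    w={"top":(545.7,-118.6),"side":(541.2,-119.6)}[n];P=np.array(w)+48*np.array([.9516,.3074])
    for q in(1.8,1.9,2.0,2.1):
        e=np.radians(77.9)+q;pp=lambda r,z:proj(n,np.r_[P+r*np.array([np.cos(e),np.sin(e)]),z]).round(1);print(q,"arm tip",pp(40,38),"pin top",pp(30,64))
    m=(((h<5)|(h>172))&(s>130)&(v>50));m[:b]=0;m[d:]=0;m[:,:a]=0;m[:,c:]=0
    yy,xx=np.nonzero(m);print("red rows:",{int(r):(int(xx[yy==r].min()),int(xx[yy==r].max())) for r in np.unique(yy)})
E
```

```text
t 13.75 pos [479.5 115.9 183.2] r 245.4 tool angle 116.4 yawY+90 199.3 F [ 0.5  0.3 -0.7] [ 0.1   0.36  1.93 -0.    0.85 -1.8 ]
0.0 [299. 227.] 0.3 [296. 229.] 0.6 [294. 232.] 0.9 [293. 235.] 1.2 [294. 239.] 1.5 [296. 242.] 1.8 [299. 245.] 2.1 [304. 246.] 
red [(305.5, 240.1, 69.5)]
top orange 317.2 207.6 236.5 [17.5 18.8] [ 544.1 -118.9   32. ]
top blue 339.5 254.2 13.0 [3.7 5.2] [ 428.2 -165.9   40. ]
top blue 345.4 198.2 169.0 [15.1 16.4] [ 565.1 -189.4   40. ]
top red 313.4 196.5 30.5 [ 4.3 15.1] [ 570.4 -108.3   45. ]
1.8 arm tip [311.8 204.5] pin top [313.5 199.2]
1.9 arm tip [313.4 204.4] pin top [314.7 199. ]
2.0 arm tip [314.9 204.1] pin top [315.9 198.8]
2.1 arm tip [316.4 203.6] pin top [317.1 198.5]
red rows: {160: (269, 271), 161: (269, 270), 189: (309, 309), 190: (309, 309), 191: (310, 313), 192: (311, 313), 193: (311, 313), 194: (311, 314), 195: (312, 314), 196: (312, 314), 197: (312, 315), 198: (312, 317), 199: (313, 317), 200: (314, 317), 201: (314, 316), 202: (315, 316), 203: (314, 315)}
side orange 299.5 255.5 371.5 [19.2 25.9] [ 539.5 -119.4   32. ]
side blue 281.0 319.0 65.0 [ 8.  11.4] [ 410.  -180.6   40. ]
side blue 338.6 266.7 384.5 [20.8 26.1] [ 561.2 -192.    40. ]
side blue 360.4 205.3 1532.5 [32.8 64.8] [ 731.4 -136.5   40. ]
side red 305.6 239.9 67.5 [ 6.4 20.7] [ 569.2 -110.4   45. ]
1.8 arm tip [296.3 247.5] pin top [300.3 235.6]
1.9 arm tip [298.1 248.5] pin top [301.6 236.3]
2.0 arm tip [299.9 249.4] pin top [303.1 236.9]
2.1 arm tip [301.8 250.1] pin top [304.5 237.5]
red rows: {233: (306, 306), 234: (305, 311), 235: (305, 311), 236: (303, 311), 237: (303, 311), 238: (303, 310), 239: (303, 308), 240: (303, 308), 241: (303, 307), 242: (303, 307), 243: (302, 306), 244: (302, 306), 245: (302, 306), 246: (301, 305), 247: (300, 305), 248: (300, 304), 249: (300, 304), 250: (303, 303)}
```

The pin top is at (304.5,236) in the side view and about (316.5,198.5) in the top view. Both match q ≈ 2.1. The dish is centred and the blue dish has not moved, so I'm handing in.

```bash
python3 -c "
from cell import env
print(env.job_done())"
```

```text
the job is handed in; nothing more can be done
None
```

I pushed the orange dish into the well with the two fingertips held slightly apart as a cradle. Then I swung the red clip round by its pin to its stop, backed off and handed the job in after about 14 s of the 48 s allowed. No verdict was reported.

- **Dish:** it looked flat and seated when I viewed it before the clip move. In the last check its centre was within about 2 mm of the well's in each camera. The clip arm now covers part of the lid, which can shift that reading slightly.
- **Clip:** the push force rose to 4.7 N at the stop. The pin's position in both views fits an angle of about 2.1 rad, against the 1.9 rad needed.
- **Blue dish:** it is within about 1 mm of its starting position.
- **Other things:** I did not re-measure the jar, beaker, tip box, timer or pipettor at the end. I saw no unexpected contact force.
- **Disagreements:** the two cameras differ by about 4 mm in absolute x, so I judged the seating within each camera separately. My last close-up of the clip was refused by the 12-picture limit, so the final state was checked by colour masks only.

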